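# Find the full canister by feel and slide it onto the mat

### The job

Only one of the three green canisters is full; the other two are empty, and they look the same. Nudge them lightly to feel which one is the heavy one, then push that one across the worktop until it stands wholly on the round cork mat, about in the middle; leave the two empty ones about where they stood (a nudge of a few centimetres is fine), tip none of them, and do not disturb the cup, mug or honey jar.

Things in the scene. Friction and masses are not known exactly. Their poses are not given: they have to be found in the camera images.
- canister_1: one of three alike round canisters standing in a row before the robot, 150 mm or more between centres: matt green, flat pale wooden lid (stays shut), 93 mm across the lid, 90 mm across the body, 60 mm tall, too wide to grip. Stays upright when pushed below mid-height. Origin: centre of the underside, z up. Any of the three may be the full one
- canister_2: as canister_1, looks the same. The full one weighs 0.74 to 0.93 kg with a sealed refill pack inside, an empty one about 0.12 kg
- canister_3: as canister_1, looks the same. Sliding the full one steadily along the worktop (its underside is chamfered all round) takes about 3.5 to 9 N, an empty one about 1 N or less
- mat: round cork mat, 190 mm across, 3 mm high with a bevelled rim (its flat top is 160 mm across), fixed to the worktop beyond the canisters; a pushed canister rides up the rim easily. Origin: centre of its underside
- tea_cup: patterned tea cup with a handle, 125 x 149 mm, 68 mm tall, to the right of the row; bystander, to be left alone. Origin: centre of its underside
- mug: green and white mug with a handle, 86 x 121 mm, 99 mm tall, to the left of the row; bystander, to be left alone. Origin: centre of its underside
- honey: glass honey jar, 71 mm across, 110 mm tall, beyond and beside the mat; bystander, to be left alone. Origin: centre of its underside
Things that resemble listed ones, but are neither listed nor needed, are in the scene too. What is shaped like the canister_1 but turquoise is not meant.

How it is judged:
By the outcome, as a careful person would: the job done as asked, in the order asked, and still so for the second after the job is handed in, with the robot touching nothing.
It also fails if it takes over 72 s, if anything falls off the work surface, if the arm or the gripper's body presses on something with over 40 N, if the wrist force passes 120 N, or if a joint passes its speed limit or range.

### The arm

A 6-joint arm with a two-finger parallel gripper is mounted at the origin on a cart in front of the work surface, level with it; the furniture and walls round the work are solid. World frame = base frame: x ahead of the robot, y to its left, z up, the work surface at z = 0. Lengths are in m, angles in rad, forces in N, time in s.
With the tool pointing down it reaches from about 0.375 to 0.975 m from the base axis. Payload 3.8 kg.
Tool frame: the origin (TCP) lies on the centre line of the jaws, within the pads' length; the fingertips stand 14 mm ahead of it and the grasp point (between the pads) lies 5 mm behind it; z points along the fingers, y is the line along which they close (so a half turn about z gives the same grasp; the last joint's range is limited). The gripper opens to 85 mm and grips with 20 to 120 N. Pads are 22 mm wide; open, the fingers measure 114 mm over their backs; the gripper's body (76 mm by 85 mm) begins 54 mm behind the grasp point. The pads swing forward as they close: fully open they stand 13 mm farther back than shut.
Start: joints at [-1.298, 0.264, 1.604, -0, 1.274, -0.037], TCP at [0.206, -0.643, 0.245] pointing down, gripper open.
Joint ranges: [-2.63, 2.63], [-0.94, 2.18], [0.31, 2.57], [-1.31, 4.45], [0, 2.66], [-2.55, 2.55]. Speed limits (rad/s): [2.57, 2.57, 3.14, 3.14, 3.14, 3.14].

### API

Orientations are given as a rotation vector (axis times angle).
In Python, from workcell import bot, eyes, spot_in gives the robot as it stands.
- The arm moves only by the tool carry_out, never from a script. Its argument "series" is text: rows parted by semicolons, each of 4 numbers parted by spaces: the shift along the world's x, y, z in m, then the turn about the world's z in degrees. In form: tx ty tz roll; .... A call has 1 to 20 rows; each row shifts and turns the commanded pose from where the row before left it; what a row does not reach is not made up. A row lasts 1/8 s, in which the tool goes at most 62.5 mm and 10.7 degrees, less where a joint would pass 70% of its speed; a pose out of reach is approached as far as the arm can. A call is refused whole if a number of a shift passes 0.0625 or a number of a turn 10.7, either way. A call with a gripper value outside its range is refused whole. "jaw" is the gripper command: -1 is shut, 1 is fully open, values between are in proportion, set as the call begins (left out, the last holds). The fingers move at their own pace and stop on an object; "grip_force" is the grip in N (left out, the last holds). Time passes only in rows, so rows that do not move let the fingers close. It gives the time, the measured TCP pose, the force, the opening and the grip force at its end, in the units of the state.
- bot.read_state(): the state, without advancing time (a new reading comes with each control period).
- eyes.read_camera(name): name is "side" or "top" or "wrist"; returns (picture, depth): 384x512x3 uint8, blue, green, red; 384x512 float32, m along the optical axis (not along the pixel's ray), 0 where there is no reading.
- eyes.get_calibration(name): a dict with "K" (3x3 intrinsics, pixels), "distortion" ([k1, k2, p1, p2, k3] as OpenCV has them; the pictures are not rectified), "position" and "rotation" of the camera in the world; the wrist camera has in their place "T_tool_cam" (4x4, takes a point from camera to tool coordinates, whose origin is the TCP and whose axes are the flange's). Camera axes: x right, y down, z forward; pixel columns grow to the right and rows downward; lengths in m; the calibration is good to about 2 mm. A picture is of the moment at which its call begins: read the wrist's pose just before it. get_calibration takes no time and is no camera call.
- bot.finish_job(): hands the job in; it is judged then, once.
Trained networks look in the newest picture that a camera, given by its name, has taken for a name from the list of things; names that differ only in an ending like _2 or _b are one class to them, and where a whole thing is asked for, a point or a joint stands for the part that bears it (a point fixed in the world has none). Each returns a list of dicts, best first, with "score" (0 to 1); they miss things now and then, are a little off and sometimes report something else, mostly with a low value. They report only what shows in the picture. A call takes as long as a camera call. They do not tell look-alikes from the thing itself.
- spot_in(camera, target): "rect" ([centre column, centre row, width, height] in pixels, round what is visible of it).
The state is a dict: "time": time; "q": joint angles; "joint_vel": joint speeds; "joint_torque": joint torques, N m; "tool_pos": TCP position; "tcp_rot": TCP orientation; "wrist_force": force on the tool from outside, world axes, zero at the start; "torque": the same for the moment, N m; "width": opening from 0.0 (shut) to 1.0 (fully open); "grip_force": force on a finger pad.
Only numpy, scipy, OpenCV 4.12 (cv2) and the standard library are available. Lean on these libraries where they do the work, as an engineer would, in place of code of your own. Each camera call takes 0.05 s, during which the arm holds its last target. There are 200 camera calls.

## Working session

There is one attempt and no reset: what is moved stays moved. The work goes in short steps, Python scripts to look and compute and a tool call to move; the robot and the scene stay as the last step left them, time stands still between calls to the robot, and variables do not carry over. Pictures are saved under pics/ and viewed, at most 10 in all, crops included, and the job is handed in when it is done.

Besides the shell and the picture viewer there is one more tool, called in YAML: its name, and indented under it one key for each argument. carry_out: Moves the arm, as the interface text tells. Its arguments: {"type":"object","properties":{"series":{"type":"string"},"jaw":{"type":"number"},"grip_force":{"type":"number"}},"required":["series"]}

```bash
mkdir -p pics; cat > h.py <<'E'
import numpy as np,cv2
from workcell import bot,eyes,spot_in
def world(cam,px,z):
    c=eyes.get_calibration(cam);K=np.array(c["K"]);D=np.array(c["distortion"])
    R=np.array(c["rotation"])
    if R.shape!=(3,3): R=cv2.Rodrigues(R)[0]
    p=np.array(c["position"])
    u=cv2.undistortPoints(np.array([[px]],float),K,D)[0,0]
    d=R@np.array([u[0],u[1],1]);return p+d*(z-p[2])/d[2]
E
python3 - <<'E'
from h import *
s=bot.read_state();print(s)
for n in["top","side"]:
    im,d=eyes.read_camera(n);cv2.imwrite(f"pics/{n}0.png",im);np.save(f"pics/{n}0.npy",d)
    print(n,eyes.get_calibration(n)["position"])
    for t,h in[("canister_1",.06),("mat",.003),("tea_cup",.068),("mug",.099),("honey",.11)]:
        for r in spot_in(n,t): print(n,t,round(r["score"],2),np.round(r["rect"]),np.round(world(n,r["rect"][:2],h),3))
E
```

```text
{'time': 0.0, 'q': array([-1.29789394e+00,  2.64749245e-01,  1.60538909e+00, -3.96035563e-05,
        1.27367823e+00, -3.68939030e-02]), 'joint_vel': array([-5.79660808e-05, -6.83173449e-05, -3.54171228e-04,  1.21678708e-03,
        2.88292774e-04, -5.00463192e-05]), 'joint_torque': array([-1.80422026e-03, -5.15113950e+01, -3.67313719e+01, -3.48025269e-04,
        1.29030572e-02, -2.86039796e-05]), 'tool_pos': array([ 0.20558484, -0.64219532,  0.24395647]), 'tcp_rot': array([-3.10179870e+00, -4.84361246e-01,  4.69988571e-04]), 'wrist_force': array([ 0.9869267 ,  0.06294282, -0.48830817]), 'torque': array([ 0.01512128,  0.03553069, -0.02396692]), 'grip_force': 0.0, 'width': 0.9970454417182764}
top [ 0.41580399 -0.00932473  1.41108311]
top canister_1 0.89 [316. 226.  24.  28.] [ 0.484 -0.194  0.06 ]
top canister_1 0.79 [194. 177.  30.  29.] [0.644 0.194 0.06 ]
top canister_1 0.77 [182. 235.  29.  31.] [0.46 0.23 0.06]
top canister_1 0.58 [196. 136.  30.  29.] [0.778 0.187 0.06 ]
top mat 0.69 [256. 166.  58.  55.] [ 0.688 -0.005  0.003]
top tea_cup 0.69 [380. 226.  44.  42.] [ 0.48  -0.
[... 194 characters left out ...]
170.  30.  28.] [ 0.469 -0.149  0.06 ]
side canister_1 0.97 [175. 211.  35.  33.] [0.758 0.229 0.06 ]
side canister_1 0.96 [282. 252.  39.  41.] [0.453 0.262 0.06 ]
side canister_1 0.84 [218. 225.  38.  34.] [0.629 0.233 0.06 ]
side canister_1 0.82 [305. 198.  31.  35.] [0.476 0.027 0.06 ]
side mat 0.62 [235. 278.  38.  57.] [0.537 0.328 0.003]
side mat 0.55 [236. 192.  66.  37.] [0.697 0.001 0.003]
side mat 0.5 [344. 143.  43.  32.] [ 0.495 -0.465  0.003]
side tea_cup 0.95 [344. 143.  43.  33.] [ 0.466 -0.332  0.068]
side tea_cup 0.61 [237. 193.  68.  38.] [0.648 0.094 0.068]
side mug 0.63 [236. 278.  43.  58.] [0.49  0.418 0.099]
side honey 0.95 [257. 144.  25.  38.] [ 0.689 -0.124  0.11 ]
```

```bash
python3 -c "
import cv2
a=cv2.imread('pics/top0.png')[90:290,90:430]
cv2.imwrite('pics/t1.png',cv2.resize(a,None,fx=2.3,fy=2.3,interpolation=2))"
```

```text
(no output)
```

View pics/t1.png

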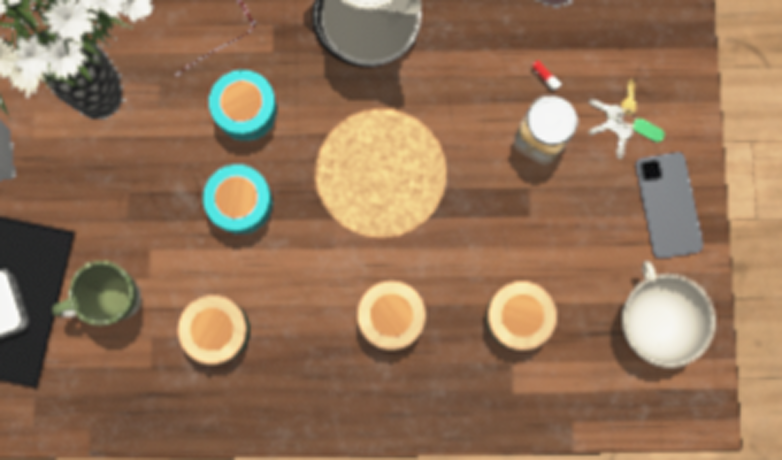

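View pics/side0.png

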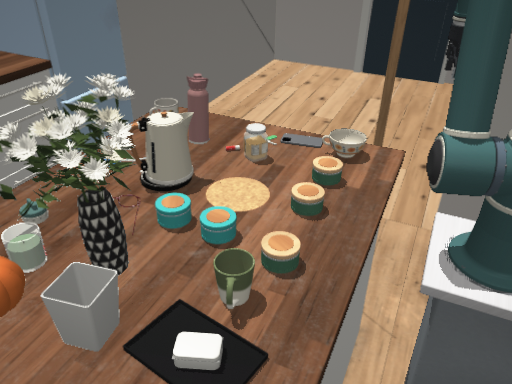

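```bash
cat >> h.py <<'E'
def cloud(cam,d):
    c=eyes.get_calibration(cam);K=np.array(c["K"]);D=np.array(c["distortion"])
    R=np.array(c["rotation"]);R=R if R.shape==(3,3) else cv2.Rodrigues(R)[0]
    v,u=np.mgrid[0:384,0:512]
    n=cv2.undistortPoints(np.stack([u.ravel(),v.ravel()],1).astype(float)[:,None],K,D).reshape(384,512,2)
    P=np.dstack([n*d[...,None],d]);return P@R.T+np.array(c["position"])
def lids(d,guess,r=.07,lo=.045,hi=.075):
    W=cloud("top",d)
    for g in guess:
        m=(np.hypot(W[...,0]-g[0],W[...,1]-g[1])<r)&(W[...,2]>lo)&(W[...,2]<hi)&(d>0)
        (x,y),rr=cv2.minEnclosingCircle(W[m][:,:2].astype(np.float32))
        print(np.round([x,y,rr,*W[m].mean(0)],3),m.sum())
E
python3 - <<'E'
from h import *
d=np.load("pics/top0.npy")
lids(d,[world("top",(90+a/2.3,90+b/2.3),.06) for a,b in[(213,330),(391,316),(522,316),(240,102),(237,197)]])
lids(d,[(.73,-.228)],.08,.08,.13);lids(d,[(.51,.372),(.48,-.394)],.1,.04,.12)
for p in[(315,173),(447,173),(381,109),(381,237),(700,440),(300,450)]: print(np.round(world("top",(90+p[0]/2.3,90+p[1]/2.3),.002),3))
E
```

```text
[0.466 0.231 0.047 0.466 0.23  0.059] 686
[ 0.484 -0.016  0.046  0.484 -0.016  0.059] 679
[ 0.481 -0.196  0.047  0.481 -0.195  0.059] 682
[0.787 0.193 0.047 0.786 0.193 0.059] 637
[0.649 0.199 0.047 0.649 0.198 0.059] 662
[ 0.743 -0.238  0.041  0.739 -0.235  0.104] 444
[0.508 0.39  0.059 0.516 0.388 0.077] 405
[ 0.483 -0.392  0.073  0.477 -0.41   0.057] 383
[0.693 0.092 0.002]
[ 0.691 -0.1    0.002]
[ 0.788 -0.005  0.002]
[ 0.598 -0.003  0.002]
[ 0.304 -0.451  0.002]
[0.298 0.114 0.002]
```

carry_out:
  series: "0.02 0.06 0 -9; 0.02 0.06 0 -8.7; 0.02 0.06 -0.02 0; 0.02 0.06 -0.02 0; 0.02 0.06 -0.02 0; 0.02 0.06 -0.02 0; 0.02 0.06 -0.02 0; 0 0 0 0; 0 0 0 0; 0 0 0 0"
  jaw: 0.35

```text
time: 1.85
tool_pos: [0.3399, -0.2432, 0.152]
tcp_rot: [3.14, -0.001, 0.002]
wrist_force: [0.3, -0.2, 0.1]
width: 0.675
grip_force: 0.0
```

carry_out:
  series: "0.04 0.047 -0.03 0; 0 0 -0.04 0; 0 0 -0.038 0; 0 0 -0.02 0; 0 0 0 0; 0 0 0 0; 0 0 0 0"

```text
time: 2.72
tool_pos: [0.3771, -0.2, 0.0271]
tcp_rot: [3.14, 0.0, 0.004]
wrist_force: [0.2, -0.7, 0.3]
width: 0.676
grip_force: 0.0
```

```bash
python3 - <<'E'
from h import *
s=bot.read_state();print(s["time"],s["tool_pos"],s["wrist_force"])
im,d=eyes.read_camera("side");cv2.imwrite("pics/s1.png",cv2.resize(im[100:260,250:430],None,fx=4,fy=3.7))
E
```

```text
2.725 [ 0.37713743 -0.19998593  0.02714287] [ 0.19429229 -0.66814773  0.34873016]
```

View pics/s1.png

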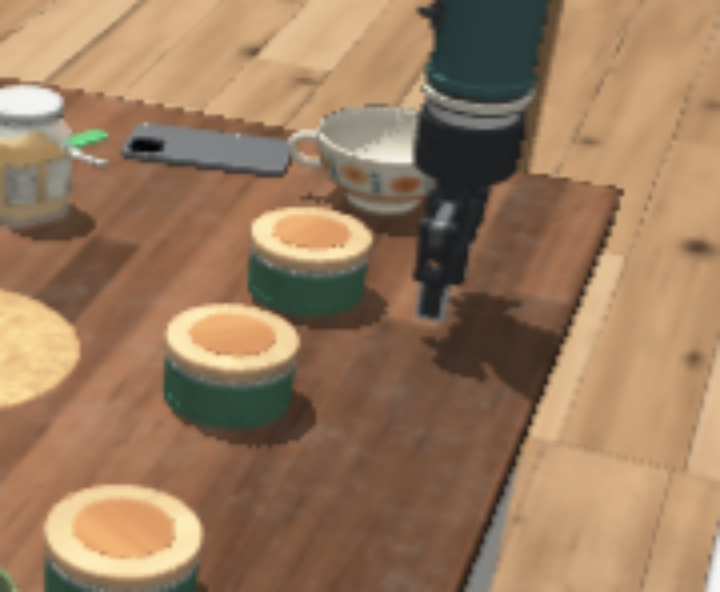

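The gripper (right of the far-right canister, tips about at (432,310)) is upright behind the canister with its pads just above the top.

carry_out:
  series: "0.02 0.004 -0.005 0; 0.02 0 0 0; 0.008 0 0 0; 0.008 0 0 0"

```text
time: 3.28
tool_pos: [0.4325, -0.1948, 0.021]
tcp_rot: [3.142, 0.002, -0.0]
wrist_force: [-0.4, 0.4, 1.3]
width: 0.674
grip_force: 0.0
```

carry_out:
  series: "0.006 0 0 0"

```text
time: 3.4
tool_pos: [0.4379, -0.1946, 0.0206]
tcp_rot: [-3.141, -0.002, 0.002]
wrist_force: [-2.1, -0.3, 1.8]
width: 0.67
grip_force: 0.0
```

carry_out:
  series: "0.006 0 0 0"

```text
time: 3.52
tool_pos: [0.4437, -0.1947, 0.0206]
tcp_rot: [-3.141, -0.001, 0.002]
wrist_force: [-0.8, 0.4, 1.1]
width: 0.674
grip_force: 0.0
```

carry_out:
  series: "0.006 0 0 0"

```text
time: 3.65
tool_pos: [0.45, -0.1948, 0.0206]
tcp_rot: [-3.141, -0.001, 0.001]
wrist_force: [-1.0, -0.0, 0.9]
width: 0.68
grip_force: 0.0
```

```bash
python3 - <<'E'
from h import *
im,d=eyes.read_camera("top");cv2.imwrite("pics/t2.png",im);lids(d,[(.49,-.196)])
im,d=eyes.read_camera("side");cv2.imwrite("pics/s2.png",cv2.resize(im[100:260,250:430],None,fx=4,fy=3.7))
print(bot.read_state()["wrist_force"])
E
```

```text
[ 0.485 -0.194  0.058  0.51  -0.171  0.059] 165
[ 0.50435582 -0.84454369  0.40728872]
```

carry_out:
  series: "0.006 0 0 0"

```text
time: 3.88
tool_pos: [0.4555, -0.1947, 0.0206]
tcp_rot: [-3.141, -0.001, 0.001]
wrist_force: [-1.3, -0.1, 1.3]
width: 0.678
grip_force: 0.0
```

```bash
python3 - <<'E'
from h import *
im,d=eyes.read_camera("side")
for r in spot_in("side","canister_1"): print(np.round(r["rect"],1))
cv2.imwrite("pics/s2.png",cv2.resize(im[100:260,250:430],None,fx=4,fy=3.7))
E
```

```text
[281.6 252.3  40.2  36.7]
[305.4 197.4  31.7  33.1]
[218.9 224.8  36.   38.3]
[172.8 211.   33.8  31.8]
[317.5 167.8  22.3  31.9]
```

View pics/s2.png

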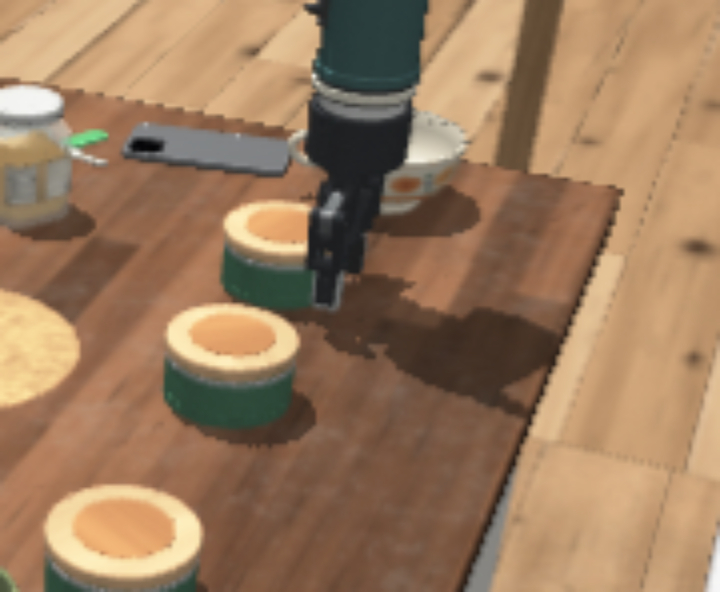

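The far-right canister slid about 2 cm at ~1 N: empty. Next, the middle one.

carry_out:
  series: "-0.03 0 0 0; -0.035 0 0 0; 0 0.05 0 0; 0 0.06 0 0; 0 0.06 0 0; 0 0.01 0 0; 0 0 0 0; 0 0 0 0"

```text
time: 4.97
tool_pos: [0.3914, -0.0157, 0.0209]
tcp_rot: [3.141, -0.0, 0.001]
wrist_force: [0.4, -0.3, -0.4]
width: 0.674
grip_force: 0.0
```

carry_out:
  series: "0.02 0 0 0; 0.02 0 0 0; 0.008 0 0 0; 0 0 0 0"

```text
time: 5.48
tool_pos: [0.4388, -0.0157, 0.0204]
tcp_rot: [-3.141, 0.001, 0.002]
wrist_force: [-0.3, 0.6, 1.1]
width: 0.675
grip_force: 0.0
```

carry_out:
  series: "0.006 0 0 0"

```text
time: 5.6
tool_pos: [0.4413, -0.0153, 0.0199]
tcp_rot: [-3.141, -0.0, 0.011]
wrist_force: [-10.8, -0.9, 8.3]
width: 0.674
grip_force: 0.0
```

carry_out:
  series: "0.006 0 0 0"

```text
time: 5.72
tool_pos: [0.4472, -0.0152, 0.0199]
tcp_rot: [-3.142, -0.0, 0.011]
wrist_force: [-8.7, 0.3, 6.9]
width: 0.676
grip_force: 0.0
```

carry_out:
  series: "0.006 0 0 0"

```text
time: 5.85
tool_pos: [0.4535, -0.0152, 0.0199]
tcp_rot: [-3.142, -0.001, 0.01]
wrist_force: [-9.4, 0.2, 6.9]
width: 0.673
grip_force: 0.0
```

```bash
python3 - <<'E'
from h import *
im,d=eyes.read_camera("side")
cv2.imwrite("pics/s3.png",cv2.resize(im[130:250,250:400],None,fx=5,fy=5,interpolation=2))
print(bot.read_state()["wrist_force"],bot.read_state()["torque"])
E
```

```text
[-4.46152302  0.61533804  1.6850951 ] [ 0.03659172  0.58860811 -0.03076235]
```

View pics/s3.png

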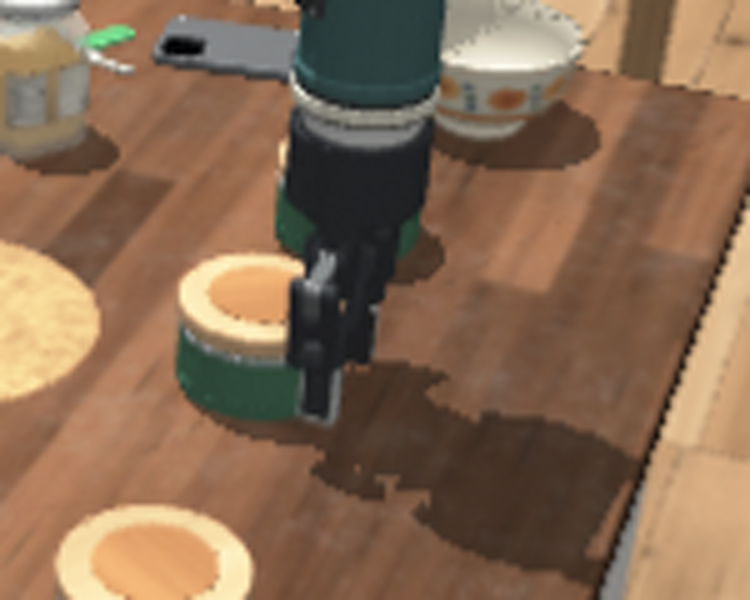

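Middle canister takes ~9 N: it is the full one and stands upright between the fingers (centre near (250,320) in the crop). Push on slowly.

carry_out:
  series: "0.005 0 0 0; 0.005 0.0005 0 0; 0.005 0.0005 0 0; 0.005 0.0005 0 0; 0.005 0.0005 0 0; 0.005 0.0005 0 0; 0.005 0.0005 0 0; 0.005 0.0005 0 0; 0.005 0.0005 0 0"

```text
time: 7.02
tool_pos: [0.4987, -0.0114, 0.0199]
tcp_rot: [3.141, 0.0, -0.009]
wrist_force: [-6.5, 0.0, 4.3]
width: 0.673
grip_force: 0.0
```

carry_out:
  series: "0.005 0.0005 0 0; 0.005 0.0005 0 0; 0.005 0.0005 0 0; 0.005 0.0005 0 0"

```text
time: 7.52
tool_pos: [0.5186, -0.0094, 0.0198]
tcp_rot: [3.141, 0.001, -0.01]
wrist_force: [-10.7, -1.3, 7.5]
width: 0.675
grip_force: 0.0
```

```bash
python3 - <<'E'
from h import *
im,d=eyes.read_camera("side")
cv2.imwrite("pics/s4.png",cv2.resize(im[120:240,210:360],None,fx=5,fy=5,interpolation=2))
E
```

```text
(no output)
```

View pics/s4.png

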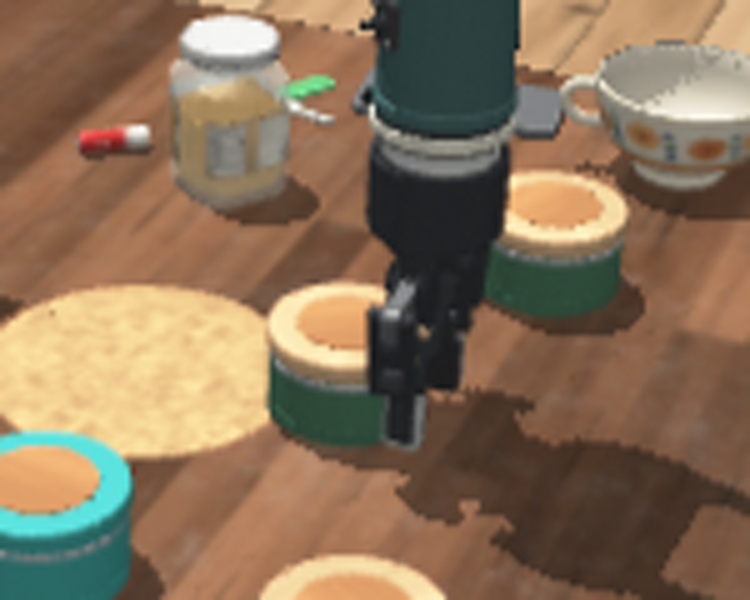

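Canister upright, its front at the mat's near edge. Continue, raising 4 mm.

carry_out:
  series: "0.005 0.0005 0 0; 0.005 0.0005 0.0005 0; 0.005 0.0005 0.0005 0; 0.005 0 0.0005 0; 0.005 0 0.0005 0; 0.005 0 0.0005 0; 0.005 0 0.0005 0; 0.005 0 0.0005 0"

```text
time: 8.57
tool_pos: [0.5598, -0.0077, 0.0234]
tcp_rot: [3.142, 0.001, -0.007]
wrist_force: [-4.9, -0.0, 1.5]
width: 0.676
grip_force: 0.0
```

carry_out:
  series: "0.005 0.0005 0 0; 0.005 0.0005 0 0; 0.005 0.0005 0 0; 0.005 0 0 0; 0.005 0 0 0; 0.005 0 0 0; 0.005 0 0 0; 0.005 0 0 0"

```text
time: 9.57
tool_pos: [0.5998, -0.0063, 0.0233]
tcp_rot: [3.141, 0.001, -0.007]
wrist_force: [-5.2, 0.7, 1.6]
width: 0.676
grip_force: 0.0
```

```bash
python3 - <<'E'
from h import *
im,d=eyes.read_camera("side")
cv2.imwrite("pics/s5.png",cv2.resize(im[120:240,180:330],None,fx=5,fy=5,interpolation=2))
im,d=eyes.read_camera("top");lids(d,[(.66,-.005)])
E
```

```text
[ 0.  0.  0. nan nan nan] 0h.py:21: RuntimeWarning: Mean of empty slice.
  print(np.round([x,y,rr,*W[m].mean(0)],3),m.sum())
  ret = um.true_divide(
```

View pics/s5.png

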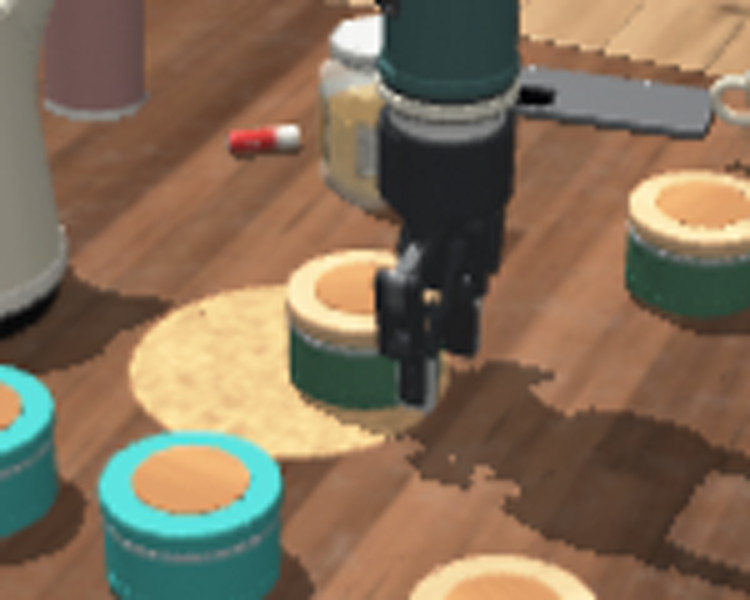

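Upright, rear about over the mat's near rim. Final 45 mm, then withdraw.

carry_out:
  series: "0.005 0 0 0; 0.005 0 0 0; 0.005 0.0005 0 0; 0.005 0 0 0; 0.005 0.0005 0 0; 0.005 0 0 0; 0.005 0 0 0; 0.005 0.0005 0 0; 0.004 0 0 0; 0.002 0 0 0; 0 0 0 0"

```text
time: 11.05
tool_pos: [0.6466, -0.0046, 0.0239]
tcp_rot: [3.141, 0.001, -0.004]
wrist_force: [-6.6, 0.0, 2.6]
width: 0.673
grip_force: 0.1
```

carry_out:
  series: "-0.01 0 0 0; -0.02 0 0 0; -0.03 0 0 0; -0.03 0 0 0; -0.02 0 0.04 0; 0 0 0.06 0; 0 0 0.06 0; -0.03 -0.05 0.05 0; -0.03 -0.06 0 0; -0.03 -0.06 0 0; 0 -0.06 0 0; 0 -0.06 0 0; 0 0 0 0; 0 0 0 0"

```text
time: 12.8
tool_pos: [0.4573, -0.2767, 0.2248]
tcp_rot: [-3.141, 0.001, -0.001]
wrist_force: [-0.0, 0.4, 0.9]
width: 0.676
grip_force: 0.0
```

```bash
python3 - <<'E'
from h import *
im,d=eyes.read_camera("top");lids(d,[(.692,-.005),(.466,.231),(.5,-.195)])
lids(d,[(.73,-.228)],.08,.08,.13);lids(d,[(.51,.372),(.48,-.394)],.1,.04,.12)
cv2.imwrite("pics/t9.png",cv2.resize(im[90:290,90:430],None,fx=2.3,fy=2.3))
E
```

```text
[ 0.693 -0.006  0.047  0.692 -0.006  0.063] 644
[0.466 0.231 0.047 0.466 0.23  0.059] 686
[ 0.505 -0.197  0.047  0.504 -0.197  0.06 ] 679
[ 0.743 -0.238  0.041  0.739 -0.235  0.104] 441
[0.508 0.39  0.058 0.516 0.389 0.078] 411
[ 0.42  -0.388  0.028  0.417 -0.393  0.058] 45
```

View pics/t9.png

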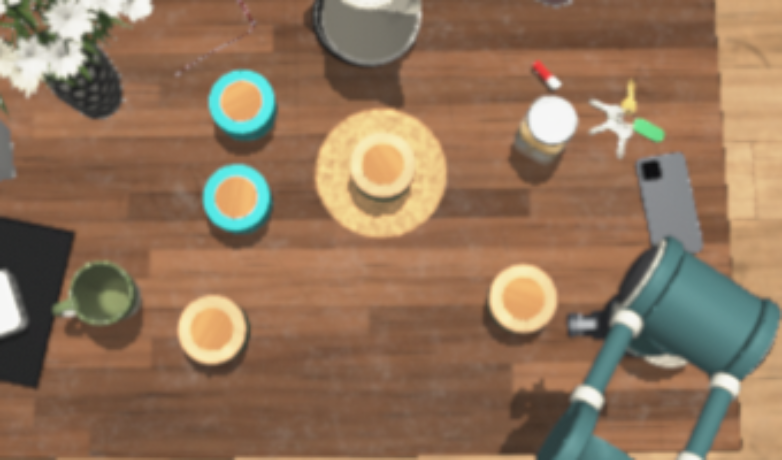

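The canister stands centred on the mat (lid at (382,165)), with the other things in place and the arm clear.

```bash
python3 -c "
from workcell import bot
print(bot.finish_job())"
```

```text
the job is handed in; nothing more can be done
None
```

The middle canister was the full one (about 9 N to slide, against about 1 N for the right-hand one); it now stands upright on the cork mat within about 2 mm of its centre. I nudged the right-hand one about 2 cm, never touched the left one (the full one was already found), saw the mug and honey jar unmoved, kept clear of the cup (partly hidden by the arm in the last picture), and handed the job in after about 13 s.

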